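Seat the clay extruder and set its end cap a quarter turn off the stop

ROBOT

A 6-joint arm with a two-finger parallel gripper is mounted at the origin on the work surface; the furniture and walls round the work are solid. World frame = base frame: x ahead of the robot, y to its left, z up, the work surface at z = 0. Lengths are in mm, angles in rad, forces in N, time in s.
With the tool pointing down it reaches from about 375 to 900 mm from the base axis. Payload 3.1 kg.
Tool frame: the origin (TCP) lies at the very end of the fingers, on their centre line; the grasp point (between the pads) lies 19 mm behind it (env.hold_point_z is the distance from the TCP to the grasp point, in mm); z points along the fingers, y is the direction in which the jaws open and shut (so a half turn about z gives the same grasp; the last joint's range is limited). The gripper opens to 85 mm and grips with 20 to 120 N. Pads are 22 mm wide; open, the fingers measure 114 mm over their backs; the gripper's body (76 mm by 85 mm) begins 54 mm behind the grasp point. The pads swing forward as they close: fully open they stand 13 mm farther back than shut.
Start: joints at [-1.429, 0.527, 1.433, -0, 1.181, -0.178], TCP at [196.508, -593.28, 231.31] pointing down, gripper open.
Joint ranges: [-3.08, 3.08], [-0.75, 2.2], [0.22, 2.44], [-1.43, 4.57], [0, 2.65], [-2.85, 2.85]. Speed limits (rad/s): [2.79, 2.79, 3.14, 3.14, 3.14, 3.14].

INTERFACE

Orientations are given as a unit quaternion [x, y, z, w].
In Python, from bench import readout, cams, job, env gives the robot as it stands.
- The arm moves only by the tool play_rows, never from a script. Its argument "motion" is a list of rows, each an object with "fingers": the gripper's target within -1 to 1 (shut at 1, half-way at 0, fully open at -1); "travel": the shift along the tool's x, y, z in cm, a list of three; "turn": the turn about the tool's z in degrees. A call has 1 to 12 rows; each row shifts and turns the commanded pose from where the row before left it, along the tool's axes as they then stand; what a row does not reach is not made up. A row lasts 1/8 s, in which the tool goes at most 62.5 mm and 10.7 degrees, less where a joint would pass 70% of its speed; a pose out of reach is approached as far as the arm can. A call is refused whole if a number of a shift passes 6.25 or a number of a turn 10.7, either way. A call with a gripper value outside its range is refused whole. The fingers move at their own pace and stop on an object; "squeeze" is the grip in N (left out, the last holds). Time passes only in rows, so rows that do not move let the fingers close. It gives the time, the measured TCP pose, the force and the opening at its end, in the units of the state.
- readout.read_state(): the state, without advancing time (a new reading comes with each control period).
- cams.camera(name): name is "scene" or "side" or "wrist"; returns a dict with "color" (384x512x3 uint8, red, green, blue), "fx", "fy", "cx", "cy" (pixels), "k1" (the pictures are not rectified: a ray, as slopes to the right and down, at radius r is drawn at 1 + k1 r^2 times it, then the intrinsics apply), "rvec" (rotation vector, rad) and "tvec" (3), from world to camera coordinates, as OpenCV has them. Camera axes: x right, y down, z forward; pixel columns grow to the right and rows downward; lengths in mm; the calibration is good to about 2 mm. A picture is of the moment at which its call begins. There is no depth.
- job.sign_off(): hands the job in, once; it reports no verdict.
The state is a dict: "clock": time; "joint_positions": joint angles; "qvel": joint speeds; "joint_efforts": joint torques, N m; "position": TCP position; "tcp_rot": TCP orientation; "ft_force": force on the tool from outside, world axes, zero at the start; "ft_torque": the same for the moment, N m; "width": opening from 0.0 (shut) to 1.0 (fully open).
Only numpy, scipy, OpenCV 4.12 (cv2) and the standard library are available. Lean on these libraries where they do the work, as an engineer would, in place of code of your own. Each camera call takes 0.05 s, during which the arm holds its last target.

TASK

Stand the clay extruder upright in the square socket of its bench stand, fully home. Then screw its knurled brass end cap clockwise until it bottoms out, and back it off a quarter turn so that the die under it stays free to turn. Finish while still gripping the cap there, with the extruder seated, and leave the small pot, the wooden stamp and the blue tile alone.

Things in the scene. Friction and masses are not known exactly. Their poses are not given: they have to be found in the camera images.
- extruder_center (a point): Loose clay extruder, upright, 110 mm tall, 0.38 kg (+-25%): dark steel foot 46 mm square, 24 mm high (lowest 4 mm 42 mm square); aluminium barrel 37 mm across; steel shoulder 42 mm across at 76-80 mm; brass cap above. Point on its axis, 55 mm above its underside; z up the barrel, x and y square to the foot's sides. Fits the socket in any quarter turn; carry it by cap or barrel.
- cap_center (a point): Centre of the knurled brass end cap, on the extruder's axis: 47 mm across, 30 mm high (15 mm above and below this point); 95 mm above the extruder's underside when bottomed out, 1 mm higher per 1.05 rad unscrewed (6 mm a turn). Round: grip at any angle. Steel die with dark holes on top; a red line on top and side, toward its own -x, turns with it.
- end_cap: The same end cap as a body; origin at the centre of its lower rim, on the axis, z up. It is already started on the right-hand thread, captive, and needs about 0.05 N m to turn.
- cap_turn (a joint): How far the end cap is unscrewed from its stop, relative to the extruder's barrel, rad: 0 is bottomed out against a hard stop, growing as it turns anticlockwise seen from above; a quarter turn off is 1.57. It starts between 1.95 and 2.9 and stays where it is left; hard end at 5.
- stand_socket (a point): Bench stand, fixed: wooden plate 90 mm square, 12 mm thick; pedestal; dark wooden block 68 mm square, its top 55 mm above the table. Point: centre of the socket's mouth, level with the block's top; z up, x and y square to its sides. Socket 49 mm square (1.5 mm play a side; extruder can twist a few degrees), 20 mm deep, 3 mm chamfer. Fully home: extruder_center 35 mm above this point.
- small_pot: Bystander: small loose grey clay pinch pot, about 58 x 64 x 36 mm, between the extruder and the stand; origin under its centre.
- stamp: Bystander: loose wooden stamp with a round knob, 34 x 34 x 58 mm, standing at the right of the work; origin under its centre.
- blue_tile: Bystander: loose blue-glazed test tile, 34 x 50 x 9 mm, lying flat at the left of the work; origin under its centre.
Mind the look-alikes: they are no part of the job. What is shaped like the part that bears extruder_center but green or pink is not meant. What is shaped like the part that bears stand_socket but purple is not meant.

How it is judged:
By the outcome, as a careful person would: the job done as asked, in the order asked, and still so for the second after the job is handed in, while the arm keeps its last pose, push and grip.
It also fails if it takes over 58 s, if anything falls off the work surface, if the arm or the gripper's body presses on something with over 40 N, if the wrist force passes 120 N, or if a joint passes its speed limit or range.

## Working session

There is one attempt and no reset: what is moved stays moved. The work goes in short steps, Python scripts to look and compute and a tool call to move; the robot and the scene stay as the last step left them, time stands still between calls to the robot, and variables do not carry over. Pictures are saved under pics/ and viewed, and the job is handed in when it is done.

Besides the shell and the picture viewer there is one more tool, called after ">>>" as name(argument=value, ...) on one line, values as JSON. play_rows: Moves the arm, as the interface text tells. Its arguments: {"type":"object","properties":{"motion":{"type":"array","items":{"type":"object","properties":{"fingers":{"type":"number"},"travel":{"type":"array","items":{"type":"number"}},"turn":{"type":"number"}}}},"squeeze":{"type":"number"}},"required":["motion"]}

```bash
mkdir -p pics; ls; cat > h.py <<'E'
import numpy as np, cv2
from bench import readout, cams, job, env
from scipy.spatial.transform import Rotation as R
def snap(n,f):
    c=cams.camera(n); cv2.imwrite('pics/'+f,c['color'][:,:,::-1]); return c
def ray(c,u,v):
    x=(u-c['cx'])/c['fx']; y=(v-c['cy'])/c['fy']
    xu,yu=x,y
    for _ in range(20):
        s=1+c['k1']*(xu*xu+yu*yu); xu,yu=x/s,y/s
    M=cv2.Rodrigues(np.array(c['rvec'],float))[0]; t=np.array(c['tvec'],float).ravel()
    return -M.T@t, M.T@np.array([xu,yu,1.])
def plane(c,u,v,z):
    o,d=ray(c,u,v); return o+d*(z-o[2])/d[2]
def proj(c,P):
    M=cv2.Rodrigues(np.array(c['rvec'],float))[0]; t=np.array(c['tvec'],float).ravel()
    p=M@np.array(P,float)+t; x,y=p[0]/p[2],p[1]/p[2]; s=1+c['k1']*(x*x+y*y)
    return c['fx']*x*s+c['cx'],c['fy']*y*s+c['cy']
def cross(a,b):
    (o1,d1),(o2,d2)=a,b
    A=np.stack([d1,-d2],1); s=np.linalg.lstsq(A,o2-o1,rcond=None)[0]
    p,q=o1+d1*s[0],o2+d2*s[1]; return (p+q)/2,np.linalg.norm(p-q)
E
python3 - <<'E'
from h import *
import pickle
D={}
for n in ['scene','side','wrist']:
    D[n]=snap(n,n+'0.png')
pickle.dump(D,open('d0.pkl','wb'))
s=readout.read_state(); print(s)
for n in D: print(n,ray(D[n],256,192), D[n]['fx'],D[n]['k1'])
E
```

```text
pics
{'clock': 0.15, 'joint_positions': array([-1.42950939e+00,  5.28262805e-01,  1.43361755e+00,  1.08078163e-05,
        1.18140581e+00, -1.78471243e-01]), 'qvel': array([-0.00063096, -0.00295331, -0.002325  ,  0.00198517, -0.00200389,
       -0.00055189]), 'joint_efforts': array([ 3.66985123e-04, -4.42744589e+01, -1.78275955e+01, -2.77239797e-04,
        5.61724766e-03, -7.84142628e-06]), 'position': array([ 196.42924966, -592.74643885,  230.54912267]), 'tcp_rot': array([ 9.87246512e-01,  1.59196756e-01,  2.07389046e-05, -8.46518027e-04]), 'ft_force': array([-0.29843185,  0.2260001 , -0.33898567]), 'ft_torque': array([ 0.00391961, -0.00412112, -0.04988256]), 'width': 1.0003639623296186}
scene (array([-288.31219931, -713.27787173, 1119.36360005]), array([ 0.46011054,  0.56963435, -0.68107504])) 424.1896131425093 -0.08952869056876207
side (array([-243.20538422, 1734.83523037,  933.44232758]), array([ 0.33020237, -0.83202999, -0.44594528])) 436.9862573588003 0.05002326837067617
wrist (array([ 260.98166238, -571.69955527,  372.63684634]), array([-0.25906828, -0.05268873, -0.96484372])) 278.29709545553186 -0.03949887999726815
```

View pics/scene0.png

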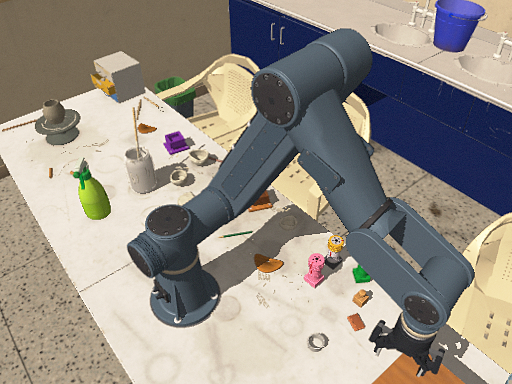

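View pics/side0.png

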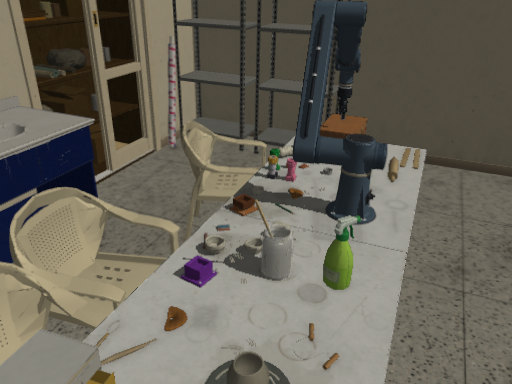

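View pics/wrist0.png

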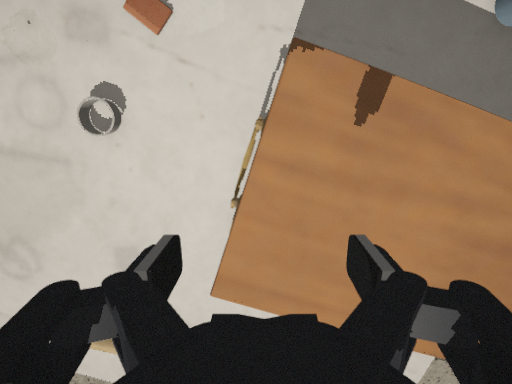

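```bash
python3 - <<'E'
from h import *
import pickle
D=pickle.load(open('d0.pkl','rb'))
a=D['scene']['color'][170:320,220:400,::-1]; b=D['side']['color'][140:270,180:340,::-1]
cv2.imwrite('pics/za.png',cv2.resize(a,None,fx=4,fy=4,interpolation=cv2.INTER_CUBIC))
cv2.imwrite('pics/zb.png',cv2.resize(b,None,fx=4.5,fy=4.5,interpolation=cv2.INTER_CUBIC))
for n,u,v,z in [('scene',335,243,110),('side',274,155,110),('scene',262,198,55),('side',245,200,55),('scene',317,275,50),('scene',362,272,20),('scene',265,262,20),('scene',176,142,55)]: print(n,u,v,plane(D[n],u,v,z).round())
E
```

```text
scene 335 243 [ 434. -206.  110.]
side 274 155 [ 444. -232.  110.]
scene 262 198 [427. 138.  55.]
side 245 200 [421. 188.  55.]
scene 317 275 [ 341. -228.   50.]
scene 362 272 [ 476. -299.   20.]
scene 265 262 [266. -70.  20.]
scene 176 142 [368. 636.  55.]
```

View pics/za.png

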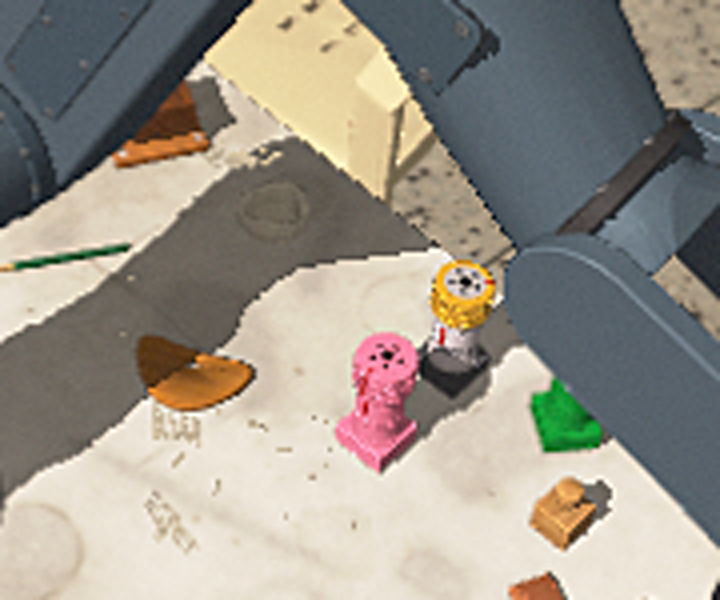

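View pics/zb.png

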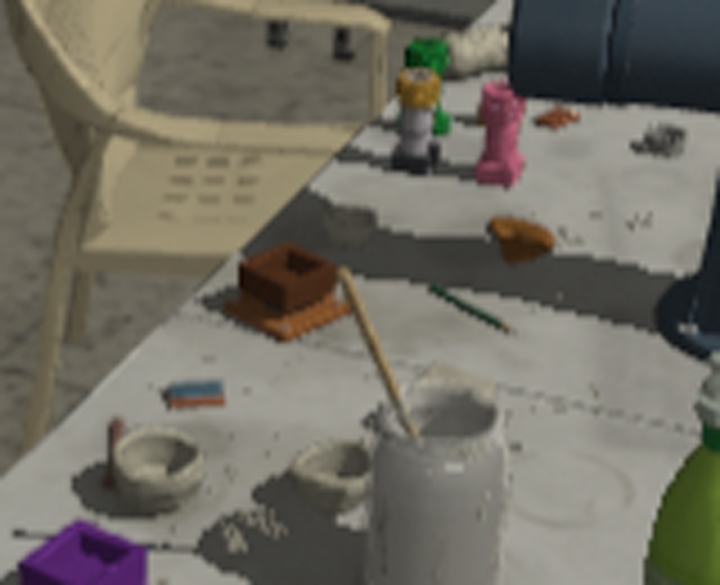

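```bash
python3 - <<'E'
from h import *
import pickle
D=pickle.load(open('d0.pkl','rb'))
A,B=D['scene'],D['side']
def t(p,q): print(cross(ray(A,*p),ray(B,*q)))
t((220+463/4,170+283/4),(180+419/4.5,140+73/4.5))
c=lambda n,p:(180+p[0]/4.5,140+p[1]/4.5)
# stand block top corners in side
for p in [(240,264),(288,241),(342,268),(292,292)]: print(plane(B,*c(0,p),55).round(1))
# plates
for p in [(225,308),(286,338),(352,302)]: print('plate',plane(B,*c(0,p),12).round(1))
for p in [(115,155),(205,140)]: print('scene plate',plane(A,220+p[0]/4,170+p[1]/4,12).round(1))
for p in [(275,208)]: print('pot',plane(A,220+p[0]/4,170+p[1]/4,18).round(1))
print('pot',plane(B,*c(0,(352,225)),18).round(1))
print(env.hold_point_z)
w=D['wrist']
s=readout.read_state()
Rt=R.from_quat(s['tcp_rot']).as_matrix(); print(Rt)
o,d=ray(w,256,192); print(Rt.T@(o-s['position']),Rt.T@d)
E
```

```text
(array([ 438.90717639, -203.35919497,  114.7911159 ]), np.float64(0.8850926495580624))
[472.2 198.2  55. ]
[450.  133.1  55. ]
[379.2 164.1  55. ]
[403.4 229.6  55. ]
plate [481.  213.6  12. ]
plate [403.2 242.8  12. ]
plate [373.2 150.   12. ]
scene plate [381.9 160.   12. ]
scene plate [458.3 121.9  12. ]
pot [445.8  12.8  18. ]
pot [433.2   2.7  18. ]
18.700000000000003
[[ 9.49312785e-01  3.14332919e-01 -2.28577025e-04]
 [ 3.14332848e-01 -9.49311353e-01  1.67804707e-03]
 [ 3.10474669e-04 -1.66484081e-03 -9.99998566e-01]]
[ 6.79402722e+01  7.43493207e-02 -1.42066957e+02] [-0.26279819 -0.02980936  0.96481314]
```

>>> play_rows(motion=[{"travel":[3.92,-3.27,0],"fingers":-1},{"travel":[3.92,-3.27,0],"fingers":-1},{"travel":[3.92,-3.27,0],"fingers":-1},{"travel":[3.92,-3.27,0],"fingers":-1},{"travel":[3.92,-3.27,0],"fingers":-1},{"travel":[3.92,-3.27,0],"fingers":-1},{"travel":[3.92,-3.27,0],"fingers":-1},{"travel":[3.92,-3.27,0],"fingers":-1},{"travel":[3.92,-3.27,0],"fingers":-1},{"travel":[0,0,0],"fingers":-1}])

```text
invalid input
```

```bash
cat > look.py <<'E'
import sys,pickle
from h import *
k=sys.argv[1]; D={}
for n in sys.argv[2:]: D[n]=snap(n,n+k+'.png')
pickle.dump(D,open('d%s.pkl'%k,'wb'))
s=readout.read_state(); print(s['clock'],s['position'].round(1),R.from_quat(s['tcp_rot']).as_euler('xyz').round(4),s['joint_positions'].round(3),s['ft_force'].round(1),s['ft_torque'].round(3),s['width'])
E
python3 look.py 1 wrist scene
```

```text
0.25 [ 196.5 -593.   230.8] [-3.1406e+00 -2.0000e-04  3.1980e-01] [-1.43   0.528  1.433 -0.     1.181 -0.178] [-0.3  0.1 -0.4] [ 0.027  0.016 -0.009] 1.0018080511594782
```

View pics/wrist1.png

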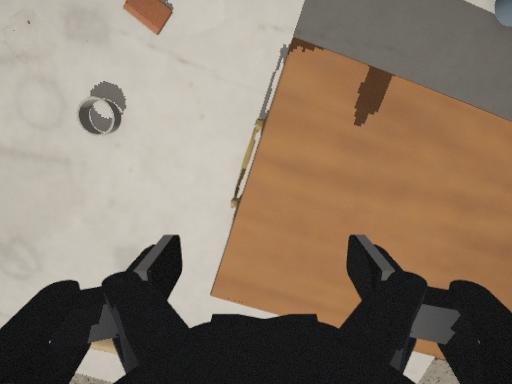

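View pics/scene1.png

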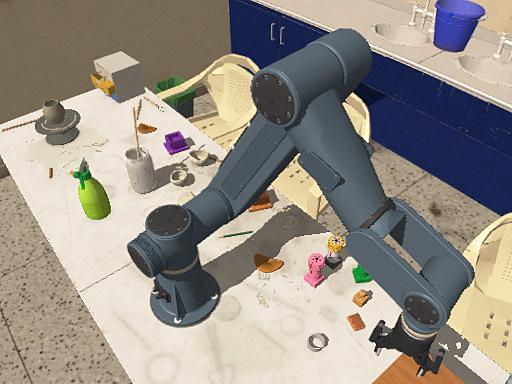

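The call was refused because it had no turn key, so I'll include it.

>>> play_rows(motion=[{"travel":[3.92,-3.27,0],"turn":0,"fingers":-1},{"travel":[3.92,-3.27,0],"turn":0,"fingers":-1},{"travel":[3.92,-3.27,0],"turn":0,"fingers":-1},{"travel":[3.92,-3.27,0],"turn":0,"fingers":-1},{"travel":[3.92,-3.27,0],"turn":0,"fingers":-1},{"travel":[3.92,-3.27,0],"turn":0,"fingers":-1},{"travel":[3.92,-3.27,0],"turn":0,"fingers":-1},{"travel":[3.92,-3.27,0],"turn":0,"fingers":-1},{"travel":[3.92,-3.27,0],"turn":0,"fingers":-1},{"travel":[0,0,0],"turn":0,"fingers":-1}])

```text
clock: 1.5
position: [439.9, -200.0, 231.3]
tcp_rot: [0.987, 0.162, 0.0, -0.0]
ft_force: [-0.1, -0.5, 0.1]
width: 1.002
```

```bash
python3 look.py 1 wrist scene
```

```text
1.6 [ 439.  -202.8  231.4] [3.141e+00 3.000e-04 3.216e-01] [-6.640e-01  3.380e-01  1.778e+00 -1.000e-03  1.025e+00  5.860e-01] [ 0.7 -0.4  0.7] [ 0.01   0.019 -0.037] 1.0014760652622956
```

View pics/wrist1.png

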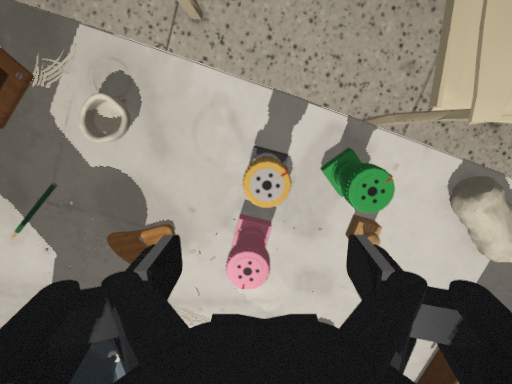

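View pics/scene1.png

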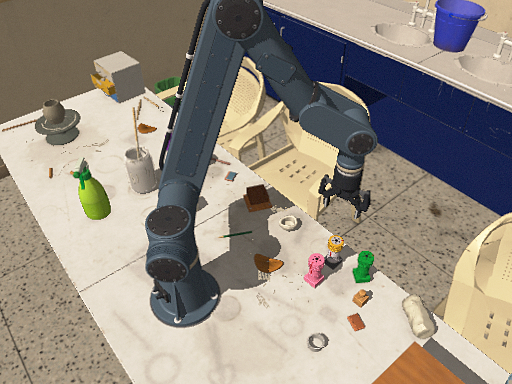

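```bash
python3 - <<'E'
from h import *
import pickle
D=pickle.load(open('d1.pkl','rb')); W,A=D['wrist'],D['scene']; B=pickle.load(open('d0.pkl','rb'))['side']
cv2.imwrite('pics/z1.png',cv2.resize(W['color'][130:220,220:340,::-1],None,fx=6,fy=6,interpolation=cv2.INTER_CUBIC))
cv2.imwrite('pics/z2.png',cv2.resize(A['color'][170:280,230:360,::-1],None,fx=6,fy=6,interpolation=cv2.INTER_CUBIC))
for C,box,n in[(W,(130,220,220,340),'w'),(A,(225,265,320,350),'s'),(B,(145,175,260,285),'side')]:
    im=C['color'][box[0]:box[1],box[2]:box[3]]
    h=cv2.cvtColor(im,cv2.COLOR_RGB2HSV); m=cv2.inRange(h,(15,130,60),(32,255,255))
    cs,_=cv2.findContours(m,cv2.RETR_EXTERNAL,cv2.CHAIN_APPROX_NONE); c=max(cs,key=cv2.contourArea)
    e=cv2.fitEllipse(c); print(n,e[0][0]+box[2],e[0][1]+box[0],e[1], cv2.boundingRect(c))
    u,v=e[0][0]+box[2],e[0][1]+box[0]
    for z in (97,108,112): print(z,plane(C,u,v,z).round(1))
E
```

```text
w 266.37138748168945 182.39497756958008 (42.9804801940918, 45.88566970825195) (23, 27, 48, 50)
97 [ 443.2 -201.2   97. ]
108 [ 445.6 -200.3  108. ]
112 [ 446.5 -200.   112. ]
s 335.20664978027344 242.93895721435547 (14.337552070617676, 16.275712966918945) (7, 10, 17, 17)
97 [ 444.4 -199.3   97. ]
108 [ 436.5 -204.8  108. ]
112 [ 433.6 -206.8  112. ]
side 272.49145317077637 159.50183010101318 (7.238525867462158, 9.262434005737305) (8, 11, 10, 8)
97 [ 440.5 -201.7   97. ]
108 [ 431.5 -176.3  108. ]
112 [ 428.2 -167.   112. ]
```

View pics/z1.png

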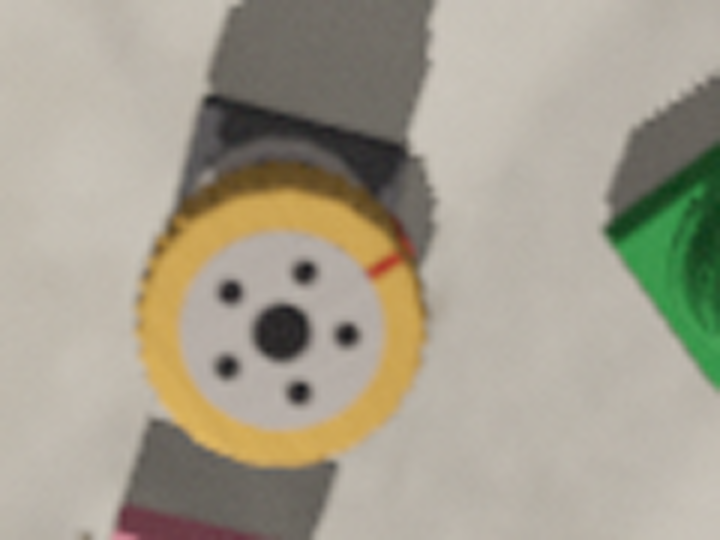

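View pics/z2.png

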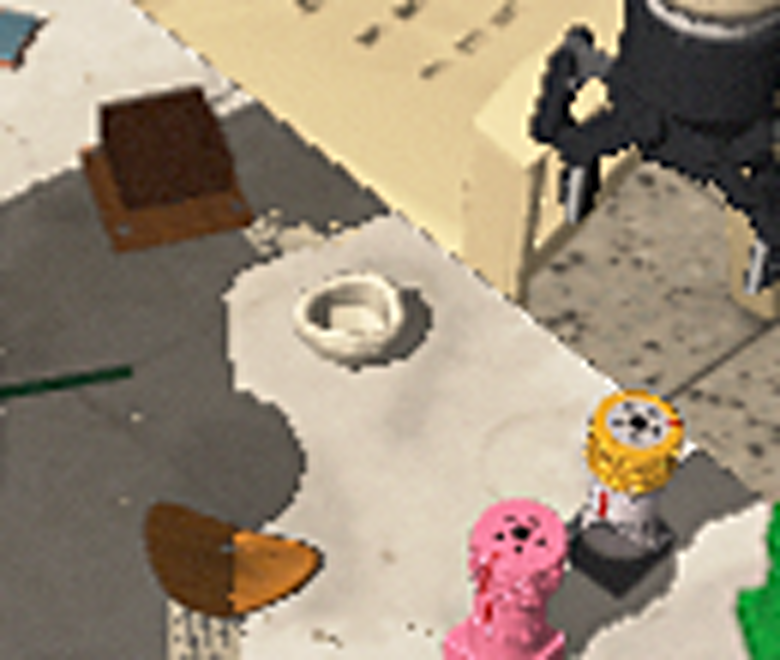

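```bash
python3 - <<'E'
from h import *
import pickle
D=pickle.load(open('d1.pkl','rb')); W,A=D['wrist'],D['scene']; B=pickle.load(open('d0.pkl','rb'))['side']
f=lambda x,y,o,k=6:((x+.5)/k-.5+o[0],(y+.5)/k-.5+o[1])
c=plane(W,*f(283,333,(220,130)),112); print('die W',c)
print('die S',plane(A,*f(638,425,(230,170)),112))
p=plane(W,*f(205,97,(220,130)),24);q=plane(W,*f(405,150,(220,130)),24)
print(p,q,np.linalg.norm(p-q),np.degrees(np.arctan2(*(q-p)[1::-1])),'c', (p+q)/2)
r=plane(W,*f(386,263,(220,130)),112)-c; print('red',np.degrees(np.arctan2(r[1],r[0])),r)
# scene foot corners top z=24
P=[plane(A,*f(x,y,(230,170)),24) for x,y in [(568,540),(618,558),(675,543),(618,595)]]
for x in P: print('foot',x.round(1))
# stand block scene
for x,y in [(100,104),(203,88),(238,180),(122,210)]: print('block',plane(A,*f(x,y,(230,170)),55).round(1))
for x,y in [(82,150),(115,250),(255,220)]: print('plate',plane(A,*f(x,y,(230,170)),12).round(1))
print(np.degrees(.3216), [proj(W,[440,-202,z]) for z in (0,24,112)])
for x,y in [(300,315),(350,272),(405,310),(358,362)]: print('pot',plane(A,*f(x,y,(230,170)),25).round(1))
E
```

```text
die W [ 444.10001837 -201.20738015  112.        ]
die S [ 442.87612073 -201.19545445  112.        ]
[ 466.47668591 -177.23159449   24.        ] [ 469.39606253 -220.34716128   24.        ] 43.21428998702358 -86.12638664990722 c [ 467.93637422 -198.78937789   24.        ]
red -36.32227405757515 [ 16.13572385 -11.86252796   0.        ]
foot [ 417.5 -188.1   24. ]
foot [ 429.3 -214.    24. ]
foot [ 460.4 -226.9   24. ]
foot [ 411.3 -231.    24. ]
block [420.5 221.8  55. ]
block [479.2 192.1  55. ]
block [442.  115.1  55. ]
block [372.2 139.8  55. ]
plate [413.3 232.9  12. ]
plate [373.9 150.   12. ]
plate [456.4 114.9  12. ]
18.426322691407275 [(np.float64(265.6666444042174), np.float64(168.3858383566912)), (np.float64(265.74770759820206), np.float64(171.78212767640065)), (np.float64(266.1635330516309), np.float64(189.2216677681559))]
pot [416.1  28.6  25. ]
pot [462.3  35.7  25. ]
pot [466.2  -8.   25. ]
pot [417.2 -20.5  25. ]
```

>>> play_rows(motion=[{"travel":[1.59,-5.26,0],"turn":0,"fingers":-1},{"travel":[1.59,-5.26,0],"turn":0,"fingers":-1},{"travel":[1.59,-5.26,0],"turn":0,"fingers":-1},{"travel":[1.59,-5.26,0],"turn":0,"fingers":-1},{"travel":[1.59,-5.26,0],"turn":0,"fingers":-1},{"travel":[1.59,-5.26,0],"turn":0,"fingers":-1},{"travel":[1.59,-5.26,0],"turn":0,"fingers":-1},{"travel":[0,0,0],"turn":0,"fingers":-1},{"travel":[0,0,0],"turn":0,"fingers":-1}])

```text
clock: 2.72
position: [429.2, 180.2, 231.2]
tcp_rot: [0.987, 0.159, -0.0, 0.0]
ft_force: [-0.5, 0.0, 0.3]
width: 0.997
```

```bash
python3 look.py 2 wrist
```

```text
2.775 [429.2 179.8 231.2] [3.141e+00 4.000e-04 3.176e-01] [ 1.560e-01  3.140e-01  1.819e+00 -1.000e-03  1.008e+00  1.410e+00] [-0.5  0.   1. ] [ 0.033 -0.036 -0.003] 1.0008739105445468
```

View pics/wrist2.png

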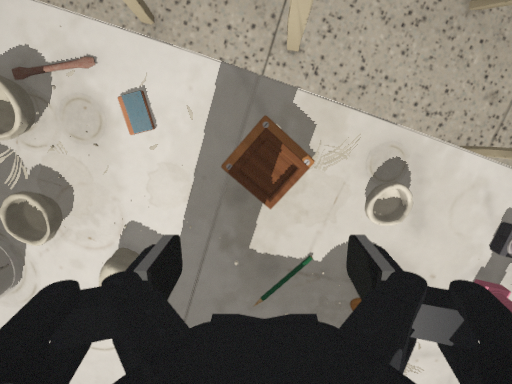

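```bash
python3 - <<'E'
from h import *
import pickle
W=pickle.load(open('d2.pkl','rb'))['wrist']
cv2.imwrite('pics/z3.png',cv2.resize(W['color'][108:218,212:327,::-1],None,fx=6,fy=6,interpolation=cv2.INTER_CUBIC))
E
```

```text
(no output)
```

View pics/z3.png

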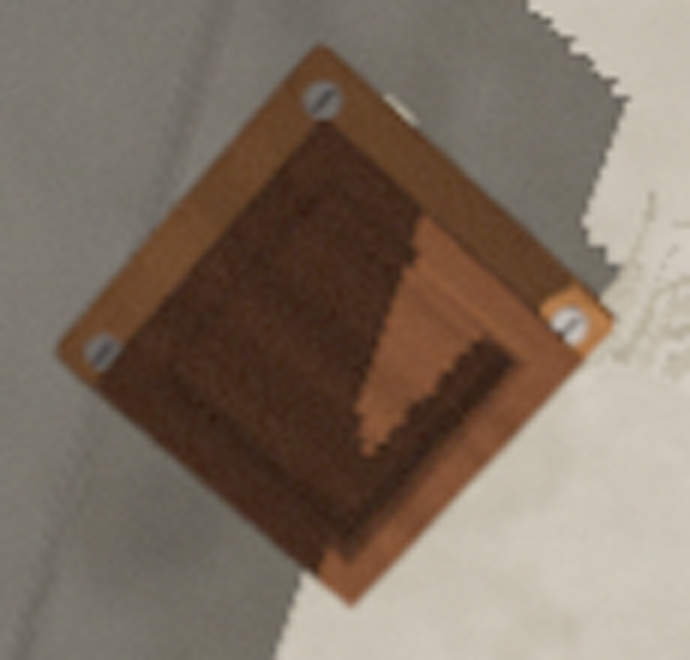

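```bash
python3 - <<'E'
from h import *
import pickle
W=pickle.load(open('d2.pkl','rb'))['wrist']
f=lambda p:((p[0]+.5)/6-.5+212,(p[1]+.5)/6-.5+108)
def sq(z,ps):
    P=np.array([plane(W,*f(p),z)[:2] for p in ps]); print(P.round(1))
    for i in range(len(P)):
        d=P[(i+1)%len(P)]-P[i]; print(np.linalg.norm(d).round(1),np.degrees(np.arctan2(d[1],d[0])).round(1)%90)
    return P
P=sq(55,[(322,118),(585,360),(352,605),(100,378)]); print('c',P.mean(0),(P[0]+P[2])/2,(P[1]+P[3])/2)
P=sq(12,[(613,318),(320,42),(57,350)]); print('c plate',(P[0]+P[2])/2)
E
```

```text
[[482.9 196.5]
 [455.5 133.9]
 [394.1 160.7]
 [422.7 221.9]]
68.3 66.4
67.0 66.4
67.5 64.9
65.3 67.1
c [438.78671805 178.24336892] [438.48450019 178.61428492] [439.0889359  177.87245293]
[[460.9 122.2]
 [496.  201.1]
 [416.1 235.3]]
86.4 66.0
86.9 66.80000000000001
121.7 21.599999999999994
c plate [438.53076457 178.76872687]
```

```bash
cat > plan.py <<'E'
# plan x0 y0 psi0 x1 y1 psi1 n : rows' tool travel (cm) & turn
import sys,numpy as np
x0,y0,p0,x1,y1,p1,n=map(float,sys.argv[1:8]); n=int(n)
p=p0;pos=np.array([x0,y0]);T=np.array([x1,y1])
for i in range(n):
    d=(T-pos)/(n-i); a=np.radians(p); tx=d@[np.cos(a),np.sin(a)]; ty=d@[np.sin(a),-np.cos(a)]
    tr=round(-(p1-p)/(n-i),1); tx,ty=round(tx/10,2),round(ty/10,2); print([tx,ty],tr)
    pos=pos+10*(tx*np.array([np.cos(a),np.sin(a)])+ty*np.array([np.sin(a),-np.cos(a)])); p-=tr
E
python3 plan.py 429.2 179.8 18.2 444 -201 148.5 12.3
```

```text
[np.float64(-0.87), np.float64(3.05)] -10.9
[np.float64(-1.44), np.float64(2.83)] -10.9
[np.float64(-1.95), np.float64(2.51)] -10.8
[np.float64(-2.38), np.float64(2.1)] -10.9
[np.float64(-2.74), np.float64(1.61)] -10.9
[np.float64(-2.99), np.float64(1.07)] -10.8
[np.float64(-3.14), np.float64(0.49)] -10.9
[np.float64(-3.17), np.float64(-0.11)] -10.8
[np.float64(-3.1), np.float64(-0.71)] -10.9
[np.float64(-2.91), np.float64(-1.28)] -10.8
[np.float64(-2.61), np.float64(-1.8)] -10.9
[np.float64(-2.23), np.float64(-2.26)] -10.8
```

```bash
python3 plan.py 429.2 179.8 18.2 444 -201 146.6 12 | sed 's/np.float64//g'
```

```text
[(-0.87), (3.05)] -10.7
[(-1.43), (2.84)] -10.7
[(-1.93), (2.52)] -10.7
[(-2.36), (2.12)] -10.7
[(-2.72), (1.65)] -10.7
[(-2.97), (1.11)] -10.7
[(-3.13), (0.54)] -10.7
[(-3.18), (-0.05)] -10.7
[(-3.11), (-0.64)] -10.7
[(-2.94), (-1.2)] -10.7
[(-2.67), (-1.73)] -10.7
[(-2.3), (-2.19)] -10.7
```

>>> play_rows(motion=[{"travel":[-0.87,3.05,0],"turn":-10.7,"fingers":-1},{"travel":[-1.43,2.84,0],"turn":-10.7,"fingers":-1},{"travel":[-1.93,2.52,0],"turn":-10.7,"fingers":-1},{"travel":[-2.36,2.12,0],"turn":-10.7,"fingers":-1},{"travel":[-2.72,1.65,0],"turn":-10.7,"fingers":-1},{"travel":[-2.97,1.11,0],"turn":-10.7,"fingers":-1},{"travel":[-3.13,0.54,0],"turn":-10.7,"fingers":-1},{"travel":[-3.18,-0.05,0],"turn":-10.7,"fingers":-1},{"travel":[-3.11,-0.64,0],"turn":-10.7,"fingers":-1},{"travel":[-2.94,-1.2,0],"turn":-10.7,"fingers":-1},{"travel":[-2.67,-1.73,0],"turn":-10.7,"fingers":-1},{"travel":[-2.3,-2.19,0],"turn":-10.7,"fingers":-1}])

```text
clock: 4.28
position: [443.0, -202.4, 231.3]
tcp_rot: [0.285, 0.958, -0.0, -0.0]
ft_force: [-0.0, 1.0, 0.3]
width: 0.999
```

>>> play_rows(motion=[{"travel":[0,0,3],"turn":0,"fingers":-1},{"travel":[0,0,0],"turn":0,"fingers":-1}])

```text
clock: 4.53
position: [441.8, -200.3, 199.8]
tcp_rot: [0.288, 0.957, 0.001, -0.003]
ft_force: [0.4, 0.4, 0.3]
width: 0.998
```

```bash
python3 look.py 3 wrist scene
```

```text
4.625 [ 443.6 -200.3  201.5] [-3.1415e+00 -8.0000e-04  2.5585e+00] [-0.654  0.387  1.805 -0.     0.951 -1.642] [ 0.6 -0.   0.7] [-0.02   0.041  0.014] 1.0032203209948238
```

View pics/wrist3.png

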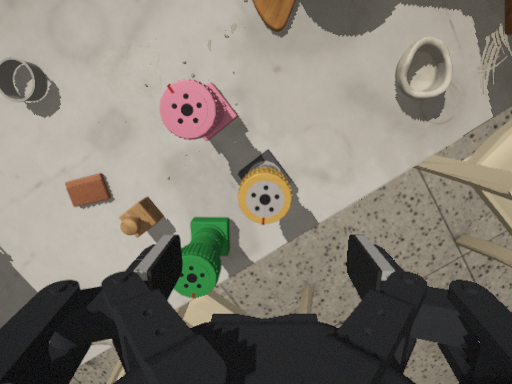

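```bash
python3 - <<'E'
from h import *
import pickle
D=pickle.load(open('d3.pkl','rb'));W=D['wrist']
s=readout.read_state();print(s['position'])
for z in (111,112,113): print(plane(W,264.7,199.5,z))
cv2.imwrite('pics/z4.png',cv2.resize(W['color'][140:240,220:310,::-1],None,fx=6,fy=6,interpolation=cv2.INTER_CUBIC))
E
```

```text
[ 443.60781543 -200.25139829  201.49298905]
[ 445.56701106 -200.69268914  111.        ]
[ 445.31860728 -200.53267745  112.        ]
[ 445.07020349 -200.37266575  113.        ]
```

View pics/z4.png

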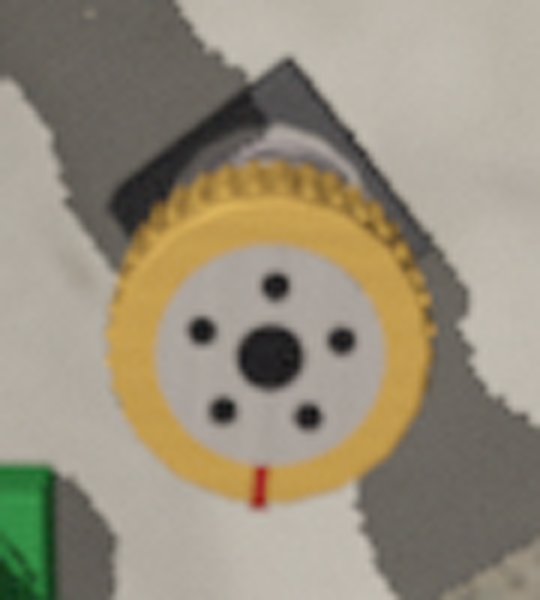

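```bash
python3 - <<'E'
from h import *
import pickle
W=pickle.load(open('d3.pkl','rb'))['wrist']; W1=pickle.load(open('d1.pkl','rb'))['wrist']
f=lambda x,y,o=(220,140):((x+.5)/6-.5+o[0],(y+.5)/6-.5+o[1])
a,b,c=[plane(W,*f(*p),24) for p in [(290,58),(432,245),(112,196)]]
for d in (b-a,c-a): print(np.degrees(np.arctan2(d[1],d[0]))%90,np.linalg.norm(d))
o=plane(W,*f(270,357),112); r=plane(W,*f(260,487),112)-o; print('red',np.degrees(np.arctan2(r[1],r[0])))
a,b,c=[plane(W1,*f(*p,(220,130)),24) for p in [(205,97),(405,150),(183,185)]]
for d in (b-a,c-a): print(np.degrees(np.arctan2(d[1],d[0]))%90,np.linalg.norm(d))
E
```

```text
3.9425152949744198 45.76866674506976
4.1720025037949995 43.46292962796846
red -37.73069191341569
3.873613350092782 43.21428998702358
4.002408670314594 19.020974413766492
```

>>> play_rows(motion=[{"travel":[-0.12,0,4],"turn":0,"fingers":-1},{"travel":[0,0,4],"turn":0,"fingers":-1},{"travel":[0,0,3],"turn":0,"fingers":-1},{"travel":[0,0,1.3],"turn":0,"fingers":-1},{"travel":[0,0,0],"turn":0,"fingers":-1}])

```text
clock: 5.25
position: [445.6, -200.1, 78.5]
tcp_rot: [0.286, 0.958, 0.0, -0.0]
ft_force: [-0.5, -0.9, 0.5]
width: 1.0
```

```bash
python3 look.py 4 wrist scene
```

```text
5.35 [ 446.2 -200.5   79.4] [-3.1414e+00  2.4000e-03  2.5609e+00] [-0.651  0.603  1.899 -0.     0.637 -1.641] [ 0.3 -0.  -0.7] [ 0.002  0.06  -0.018] 1.000437062941635
```

View pics/wrist4.png

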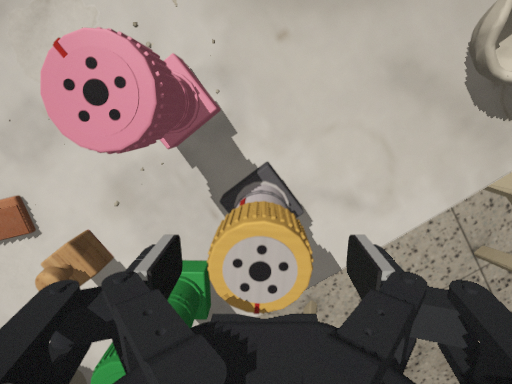

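>>> play_rows(motion=[{"travel":[0,0,0],"turn":0,"fingers":1},{"travel":[0,0,0],"turn":0,"fingers":1},{"travel":[0,0,0],"turn":0,"fingers":1},{"travel":[0,0,0],"turn":0,"fingers":1},{"travel":[0,0,0],"turn":0,"fingers":1},{"travel":[0,0,0],"turn":0,"fingers":1}], squeeze=50)

```text
clock: 6.1
position: [445.8, -200.6, 79.2]
tcp_rot: [0.286, 0.958, -0.001, 0.001]
ft_force: [-1.4, -1.0, 6.7]
width: 0.532
```

```bash
python3 look.py 5 wrist scene
```

```text
6.2 [ 445.8 -200.6   79.1] [-3.141e+00  1.700e-03  2.561e+00] [-6.520e-01  6.030e-01  1.899e+00 -1.000e-03  6.370e-01 -1.641e+00] [-2.  -1.8  6.8] [-0.198  0.259  0.021] 0.5353007802248881
```

View pics/wrist5.png

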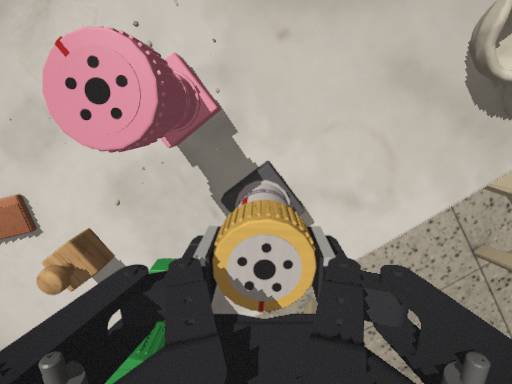

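```bash
python3 plan.py 445.8 -200.6 146.7 440 179.2 209.1 9 | sed 's/np.float64//g'
```

```text
[(2.37), (3.49)] -6.9
[(1.93), (3.75)] -6.9
[(1.47), (3.96)] -6.9
[(0.98), (4.1)] -6.9
[(0.48), (4.19)] -7.0
[(-0.03), (4.22)] -6.9
[(-0.54), (4.19)] -7.0
[(-1.04), (4.09)] -6.9
[(-1.53), (3.94)] -7.0
```

>>> play_rows(motion=[{"travel":[0,0,-2],"turn":0,"fingers":1},{"travel":[0,0,-4],"turn":0,"fingers":1},{"travel":[0,0,-4],"turn":0,"fingers":1},{"travel":[0,0,-2],"turn":0,"fingers":1},{"travel":[0,0,0],"turn":0,"fingers":1}])

```text
clock: 6.82
position: [445.8, -200.1, 199.2]
tcp_rot: [0.286, 0.958, -0.0, 0.001]
ft_force: [0.2, -0.1, -4.7]
width: 0.536
```

```bash
python3 look.py 6 wrist side
```

```text
6.925 [ 444.5 -199.2  197.3] [ 3.1413e+00 -2.4000e-03  2.5607e+00] [-0.651  0.394  1.807  0.     0.943 -1.641] [-0.1  0.2 -4.5] [ 0.057  0.044 -0.007] 0.534541863822617
```

View pics/wrist6.png

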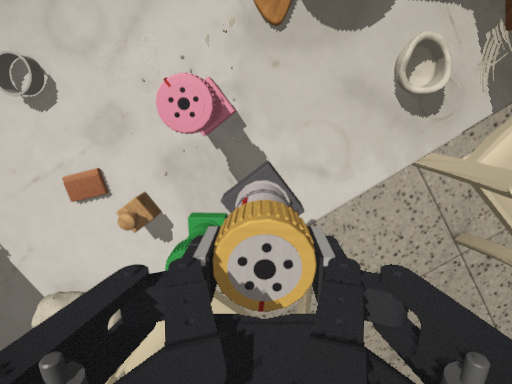

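View pics/side6.png

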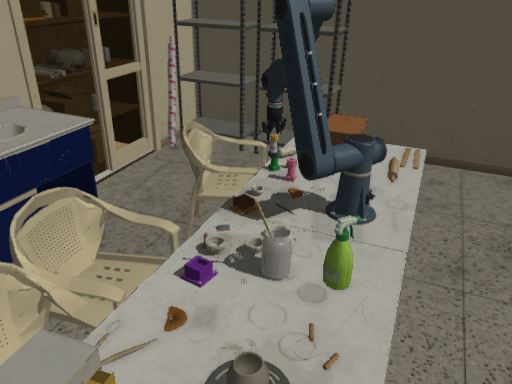

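>>> play_rows(motion=[{"travel":[2.37,3.49,0],"turn":-6.9,"fingers":1},{"travel":[1.93,3.75,0],"turn":-6.9,"fingers":1},{"travel":[1.47,3.96,0],"turn":-6.9,"fingers":1},{"travel":[0.98,4.1,0],"turn":-6.9,"fingers":1},{"travel":[0.48,4.19,0],"turn":-7.0,"fingers":1},{"travel":[-0.03,4.22,0],"turn":-6.9,"fingers":1},{"travel":[-0.54,4.19,0],"turn":-7.0,"fingers":1},{"travel":[-1.04,4.09,0],"turn":-6.9,"fingers":1},{"travel":[-1.53,3.94,0],"turn":-7.0,"fingers":1},{"travel":[0,0,2],"turn":0,"fingers":1},{"travel":[0,0,0],"turn":0,"fingers":1},{"travel":[0,0,0],"turn":0,"fingers":1}])

```text
clock: 8.43
position: [439.1, 179.4, 177.7]
tcp_rot: [-0.251, 0.968, 0.0, -0.001]
ft_force: [-0.2, 0.0, -4.5]
width: 0.534
```

```bash
python3 look.py 7 wrist side scene;python3 - <<'E'
from h import *
import pickle
D=pickle.load(open('d7.pkl','rb'))
cv2.imwrite('pics/z7.png',cv2.resize(D['wrist']['color'][120:320,180:350,::-1],None,fx=3,fy=3,interpolation=cv2.INTER_CUBIC))
a=cv2.resize(D['scene']['color'][130:230,220:320,::-1],None,fx=4,fy=4,interpolation=cv2.INTER_CUBIC)
b=cv2.resize(D['side']['color'][130:230,200:300,::-1],None,fx=4,fy=4,interpolation=cv2.INTER_CUBIC)
cv2.imwrite('pics/z7b.png',np.hstack([a,b]))
E
```

```text
8.575 [439.9 179.3 178.6] [-3.1414e+00  5.0000e-04 -2.6345e+00] [ 0.151  0.409  1.856 -0.     0.876 -1.927] [ 0.1 -0.5 -3.8] [ 0.006 -0.034  0.072] 0.5375347160601464
```

View pics/z7.png

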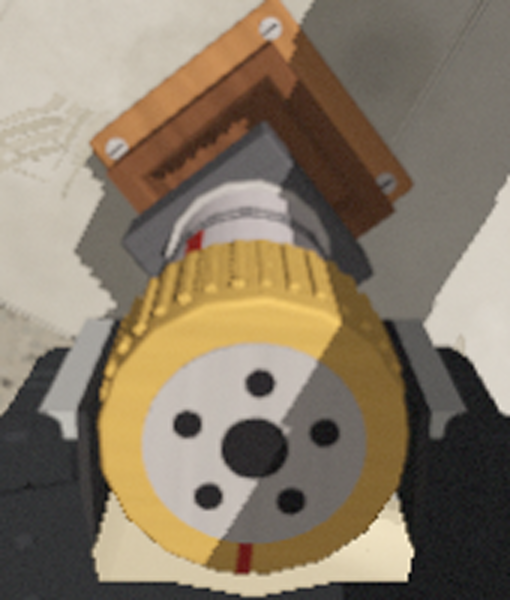

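View pics/z7b.png

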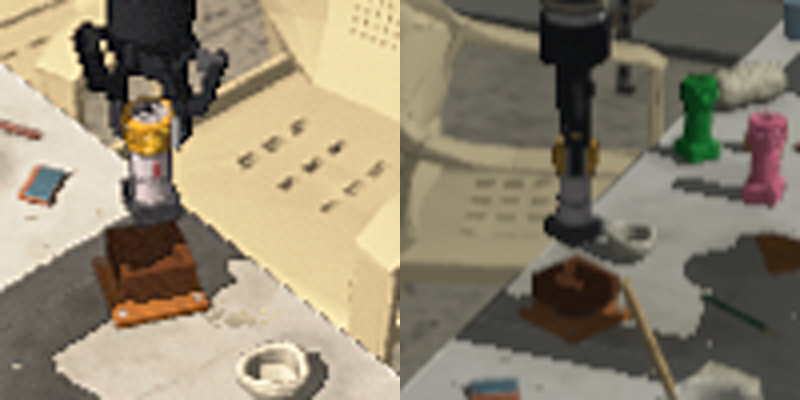

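```bash
python3 - <<'E'
from h import *
import pickle
D=pickle.load(open('d7.pkl','rb'))
cv2.imwrite('pics/z8.png',cv2.resize(D['wrist']['color'][115:220,205:325,::-1],None,fx=6,fy=6,interpolation=cv2.INTER_CUBIC))
E
```

```text
(no output)
```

View pics/z8.png

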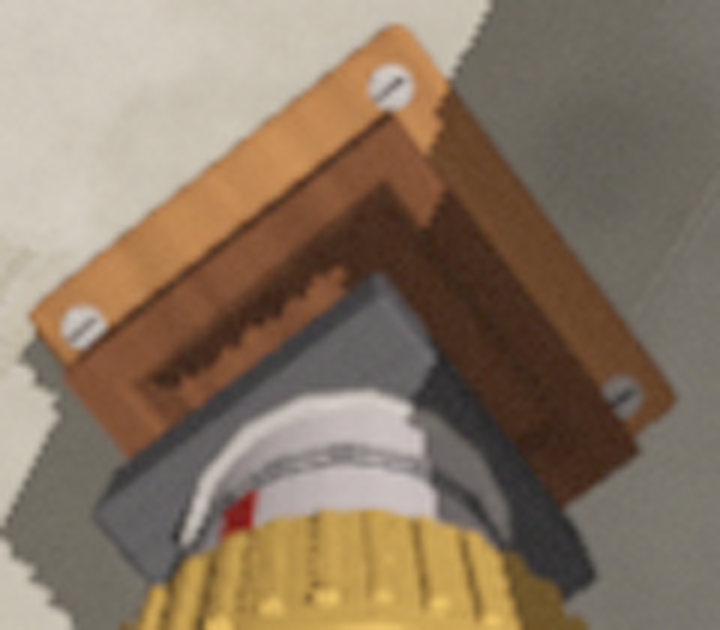

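```bash
python3 - <<'E'
from h import *
import pickle
W=pickle.load(open('d7.pkl','rb'))['wrist']
f=lambda x,y,o=(205,115):((x+.5)/6-.5+o[0],(y+.5)/6-.5+o[1])
ang=lambda d:(np.degrees(np.arctan2(d[1],d[0]))%90).round(1)
T,L,Rr=[plane(W,*f(*p),55) for p in [(393,115),(66,368),(638,450)]]
print('block',ang(L-T),np.linalg.norm(L-T),ang(Rr-T),np.linalg.norm(Rr-T),'c',(L+Rr)/2)
T,L,Rr=[plane(W,*f(*p),55) for p in [(393,115),(66,368),(638,450)]]
for z in (120,123.5):
    t,l,r=[plane(W,*f(*p),z) for p in [(383,275),(97,513),(595,575)]]
    print('foot',ang(l-t),np.linalg.norm(l-t),ang(r-t),np.linalg.norm(r-t),'c',(l+r)/2)
    u=(Rr-T)/np.linalg.norm(Rr-T); v=(L-T)/np.linalg.norm(L-T)
    print('inset from corner along edges', (t-T)@u,(t-T)@v)
P,Q,S=[plane(W,*f(*p),12) for p in [(395,25),(33,318),(675,398)]]
print('plate c',(Q+S)/2,ang(Q-P),ang(S-P),np.linalg.norm(Q-P),np.linalg.norm(S-P))
# die centre
cz=178.6-79.1+112.3
print('die',plane(W,180+255/3,120+448/3,cz), readout.read_state()['position'])
E
```

```text
block 66.4 66.338504883788 66.0 67.52329477471264 c [437.01259524 177.80543819  55.        ]
foot 69.1 46.562588753975845 64.3 46.72806752028611 c [439.24411694 178.07356209 120.        ]
inset from corner along edges 10.539599041844298 11.253890278118266
foot 69.1 45.74763109376987 64.3 45.91021358236426 c [438.24803563 177.53584294 123.5       ]
inset from corner along edges 10.073700373583613 10.978221254003124
plate c [437.0663238  178.31468624  12.        ] 67.3 67.1 85.72502665176378 86.80903759813495
die [438.30549904 179.18817382 211.8       ] [439.91292157 179.34401522 178.59289013]
```

>>> play_rows(motion=[{"travel":[0.1,0.03,1.5],"turn":0,"fingers":1},{"travel":[0,0,1.5],"turn":0,"fingers":1},{"travel":[0,0,1],"turn":0,"fingers":1},{"travel":[0,0,0.5],"turn":0,"fingers":1},{"travel":[0,0,0.3],"turn":0,"fingers":1},{"travel":[0,0,0],"turn":0,"fingers":1}])

```text
clock: 9.32
position: [438.6, 179.6, 130.4]
tcp_rot: [-0.251, 0.968, -0.0, 0.0]
ft_force: [0.2, 0.8, -3.7]
width: 0.534
```

```bash
python3 look.py 8 wrist
```

```text
9.375 [438.7 179.7 130.5] [-3.1414e+00  5.0000e-04 -2.6333e+00] [ 0.152  0.493  1.902  0.     0.746 -1.927] [ 0.2 -0.4 -4.4] [-0.023  0.01  -0.068] 0.5349061422428327
```

View pics/wrist8.png

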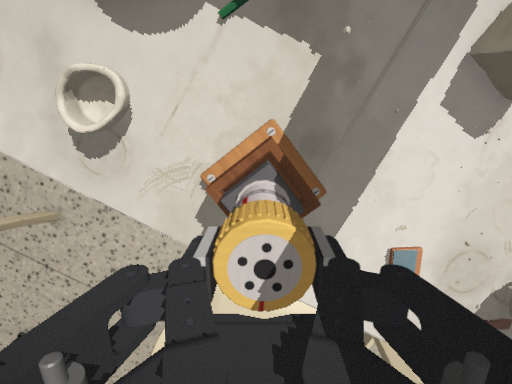

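>>> play_rows(motion=[{"travel":[0,0,0.2],"turn":0,"fingers":1},{"travel":[0,0,0.2],"turn":0,"fingers":1},{"travel":[0,0,0.2],"turn":0,"fingers":1},{"travel":[0,0,0.2],"turn":0,"fingers":1},{"travel":[0,0,0],"turn":0,"fingers":1}])

```text
clock: 10.0
position: [438.3, 179.6, 122.1]
tcp_rot: [-0.251, 0.968, 0.0, -0.0]
ft_force: [-0.3, -0.7, -3.7]
width: 0.532
```

Sliding in freely (no contact force). I'll continue down.

>>> play_rows(motion=[{"travel":[0,0,0.2],"turn":0,"fingers":1},{"travel":[0,0,0.2],"turn":0,"fingers":1},{"travel":[0,0,0.2],"turn":0,"fingers":1},{"travel":[0,0,0.1],"turn":0,"fingers":1},{"travel":[0,0,0],"turn":0,"fingers":1}])

```text
clock: 10.62
position: [438.4, 179.6, 115.2]
tcp_rot: [-0.251, 0.968, 0.0, -0.0]
ft_force: [0.4, 0.9, -4.0]
width: 0.536
```

>>> play_rows(motion=[{"travel":[0,0,0.1],"turn":0,"fingers":1},{"travel":[0,0,0],"turn":0,"fingers":1}])

```text
clock: 10.88
position: [438.6, 179.6, 114.4]
tcp_rot: [-0.251, 0.968, -0.0, 0.0]
ft_force: [0.2, 0.2, -3.7]
width: 0.538
```

>>> play_rows(motion=[{"travel":[0,0,0.08],"turn":0,"fingers":1},{"travel":[0,0,0],"turn":0,"fingers":1}])

```text
clock: 11.12
position: [439.0, 179.6, 114.2]
tcp_rot: [-0.251, 0.968, -0.0, 0.001]
ft_force: [-0.6, -1.5, 4.5]
width: 0.534
```

```bash
python3 look.py 9 wrist side scene
```

```text
11.275 [439.  179.6 114.1] [-3.1409e+00  1.3000e-03 -2.6331e+00] [ 0.152  0.524  1.914 -0.     0.702 -1.927] [-1.1 -2.4  5.6] [-0.126  0.176  0.046] 0.5318654186500903
```

>>> play_rows(motion=[{"travel":[0,0,0.018],"turn":10,"fingers":1},{"travel":[0,0,0.018],"turn":10,"fingers":1},{"travel":[0,0,0.018],"turn":10,"fingers":1},{"travel":[0,0,0.018],"turn":10,"fingers":1},{"travel":[0,0,0.018],"turn":10,"fingers":1},{"travel":[0,0,0.018],"turn":10,"fingers":1},{"travel":[0,0,0],"turn":0,"fingers":1}])

```text
clock: 12.15
position: [439.4, 178.8, 113.3]
tcp_rot: [0.266, 0.964, -0.0, 0.001]
ft_force: [-0.0, -4.5, 6.5]
width: 0.536
```

```bash
python3 look.py 10 wrist;python3 - <<'E'
from h import *
import pickle
a=[cv2.resize(pickle.load(open('d%d.pkl'%k,'rb'))['wrist']['color'][110:320,170:360,::-1],None,fx=2,fy=2) for k in (9,10)]
cv2.imwrite('pics/z10.png',np.hstack(a))
E
```

```text
12.2 [439.5 178.8 113.3] [3.1416e+00 2.6000e-03 2.6035e+00] [ 0.151  0.526  1.914 -0.003  0.7   -0.879] [ 0.2 -4.2  7.6] [-0.916  0.044 -0.031] 0.5331749848773804
```

View pics/z10.png

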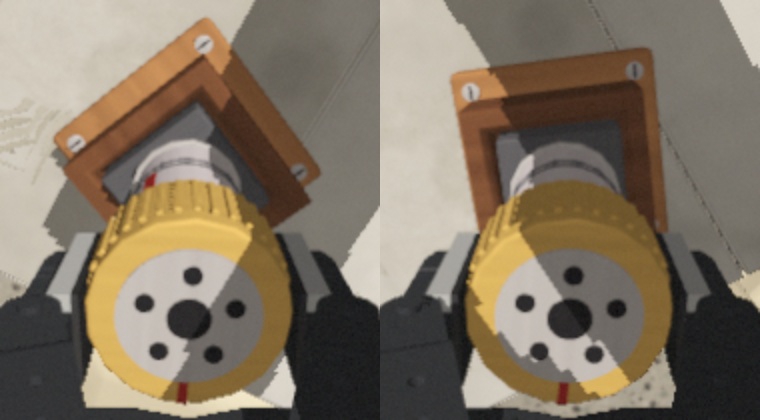

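>>> play_rows(motion=[{"travel":[0,0,0.018],"turn":10,"fingers":1},{"travel":[0,0,0.018],"turn":10,"fingers":1},{"travel":[0,0,0.018],"turn":10,"fingers":1},{"travel":[0,0,0.018],"turn":10,"fingers":1},{"travel":[0,0,0.018],"turn":10,"fingers":1},{"travel":[0,0,0.018],"turn":10,"fingers":1},{"travel":[0,0,0],"turn":0,"fingers":1}])

```text
clock: 13.08
position: [438.6, 178.4, 112.3]
tcp_rot: [0.712, 0.702, -0.001, 0.001]
ft_force: [-1.9, -6.4, 10.8]
width: 0.534
```

```bash
python3 look.py 11
```

```text
13.075 [438.6 178.4 112.3] [3.1410e+00 2.4000e-03 1.5561e+00] [ 0.151  0.527  1.916 -0.004  0.698  0.169] [-1.9 -6.4 10.8] [-1.336  0.214 -0.003] 0.5344191427192672
```

>>> play_rows(motion=[{"travel":[0,0,0.01],"turn":5,"fingers":1},{"travel":[0,0,0.01],"turn":5,"fingers":1},{"travel":[0,0,0],"turn":0,"fingers":1}])

```text
clock: 13.45
position: [438.4, 178.3, 112.2]
tcp_rot: [0.771, 0.637, -0.001, 0.001]
ft_force: [-2.7, -7.1, 11.4]
width: 0.534
```

```bash
python3 look.py 12
```

```text
13.45 [438.4 178.3 112.2] [3.1409e+00 2.5000e-03 1.3822e+00] [ 0.151  0.528  1.916 -0.004  0.698  0.343] [-2.7 -7.1 11.4] [-1.379  0.319 -0.071] 0.5343244936982334
```

>>> play_rows(motion=[{"travel":[0,0,0.005],"turn":3,"fingers":1},{"travel":[0,0,0.005],"turn":3,"fingers":1},{"travel":[0,0,0],"turn":0,"fingers":1}])

```text
clock: 13.82
position: [438.3, 178.3, 112.0]
tcp_rot: [0.803, 0.596, -0.001, 0.001]
ft_force: [-2.7, -6.3, 10.8]
width: 0.539
```

```bash
python3 look.py 13
```

```text
13.825 [438.3 178.3 112. ] [3.1408e+00 2.6000e-03 1.2778e+00] [ 0.151  0.528  1.916 -0.004  0.698  0.447] [-2.7 -6.3 10.8] [-1.395  0.261 -0.079] 0.5388761686040768
```

>>> play_rows(motion=[{"travel":[0,0,0.005],"turn":3,"fingers":1},{"travel":[0,0,0],"turn":0,"fingers":1}])

```text
clock: 14.08
position: [438.3, 178.2, 112.0]
tcp_rot: [0.818, 0.575, -0.001, 0.001]
ft_force: [-2.2, -6.0, 11.5]
width: 0.534
```

```bash
python3 look.py 14
```

```text
14.075 [438.3 178.2 112. ] [3.1407e+00 2.6000e-03 1.2255e+00] [ 0.151  0.528  1.916 -0.004  0.698  0.5  ] [-2.2 -6.  11.5] [-1.479  0.287 -0.069] 0.5344087498013349
```

>>> play_rows(motion=[{"travel":[0,0,0.005],"turn":3,"fingers":1},{"travel":[0,0,0],"turn":0,"fingers":1}])

```text
clock: 14.32
position: [437.3, 177.9, 111.9]
tcp_rot: [0.832, 0.555, -0.002, 0.001]
ft_force: [-2.9, -7.5, 13.1]
width: 0.534
```

```bash
python3 look.py 15
```

```text
14.325 [437.3 177.9 111.9] [-3.1414  0.0044  1.1758] [ 0.151  0.528  1.917 -0.006  0.699  0.551] [-2.9 -7.5 13.1] [-1.582  0.438  0.389] 0.5341790189768894
```

>>> play_rows(motion=[{"travel":[0,0,0],"turn":2,"fingers":1},{"travel":[0,0,0],"turn":0,"fingers":1}])

```text
clock: 14.58
position: [437.0, 177.7, 111.9]
tcp_rot: [0.841, 0.541, -0.002, 0.001]
ft_force: [-4.1, -8.2, 13.5]
width: 0.533
```

```bash
python3 look.py 16 wrist; python3 -c "
from h import *
import pickle
cv2.imwrite('pics/z16.png',cv2.resize(pickle.load(open('d16.pkl','rb'))['wrist']['color'][100:320,150:370,::-1],None,fx=2.5,fy=2.5))"
```

```text
14.625 [436.9 177.7 111.9] [-3.1413  0.0055  1.1436] [ 0.151  0.528  1.918 -0.007  0.7    0.584] [-4.  -8.  13.2] [-1.596  0.593  0.778] 0.5347924353603322
```

View pics/z16.png

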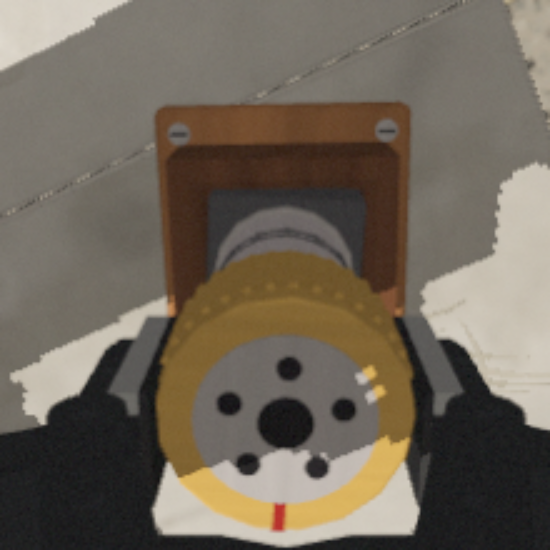

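>>> play_rows(motion=[{"travel":[0,0,0],"turn":-10,"fingers":1},{"travel":[0,0,-0.018],"turn":-10,"fingers":1},{"travel":[0,0,-0.018],"turn":-10,"fingers":1},{"travel":[0,0,-0.018],"turn":-10,"fingers":1},{"travel":[0,0,-0.018],"turn":-10,"fingers":1},{"travel":[0,0,-0.018],"turn":-10,"fingers":1},{"travel":[0,0,-0.018],"turn":-10,"fingers":1},{"travel":[0,0,-0.018],"turn":-10,"fingers":1},{"travel":[0,0,-0.018],"turn":-10,"fingers":1},{"travel":[0,0,0],"turn":-4.5,"fingers":1},{"travel":[0,0,0],"turn":0,"fingers":1}])

```text
clock: 16.0
position: [439.6, 179.3, 113.3]
tcp_rot: [0.176, 0.984, 0.0, 0.001]
ft_force: [-0.5, -2.9, 7.9]
width: 0.534
```

```bash
python3 look.py 17 wrist side scene; python3 -c "
from h import *
import pickle
cv2.imwrite('pics/z17.png',cv2.resize(pickle.load(open('d17.pkl','rb'))['wrist']['color'][100:320,150:370,::-1],None,fx=2.5,fy=2.5))"
```

```text
16.15 [439.6 179.3 113.3] [3.1411e+00 2.8000e-03 2.7867e+00] [ 1.520e-01  5.260e-01  1.914e+00 -1.000e-03  6.990e-01 -1.063e+00] [ 0.1 -3.   7.6] [-0.435  0.078 -0.024] 0.5336894772433438
```

View pics/z17.png

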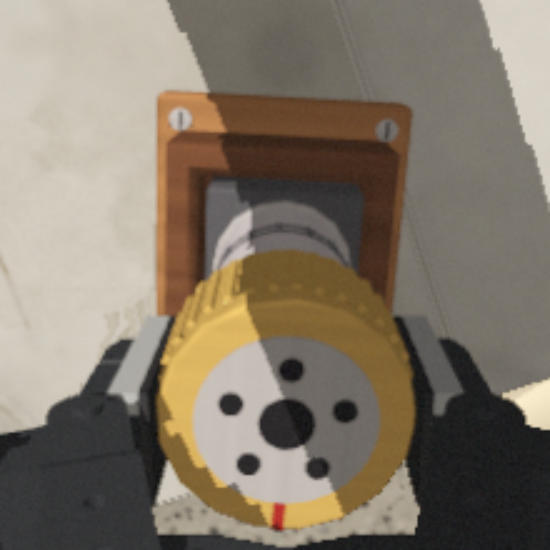

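```bash
python3 - <<'E'
from h import *
import pickle
t=[]
for k in (9,16,17):
    t.append(cv2.resize(pickle.load(open('d%d.pkl'%k,'rb'))['wrist']['color'][135:210,200:310,::-1],None,fx=7,fy=7,interpolation=cv2.INTER_CUBIC))
    cv2.imwrite('pics/f%d.png'%k,t[-1])
E
```

```text
(no output)
```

View pics/f16.png

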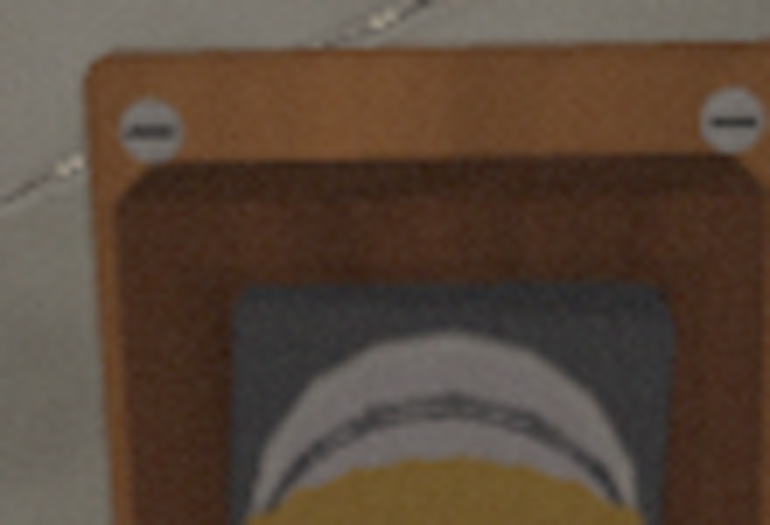

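View pics/f17.png

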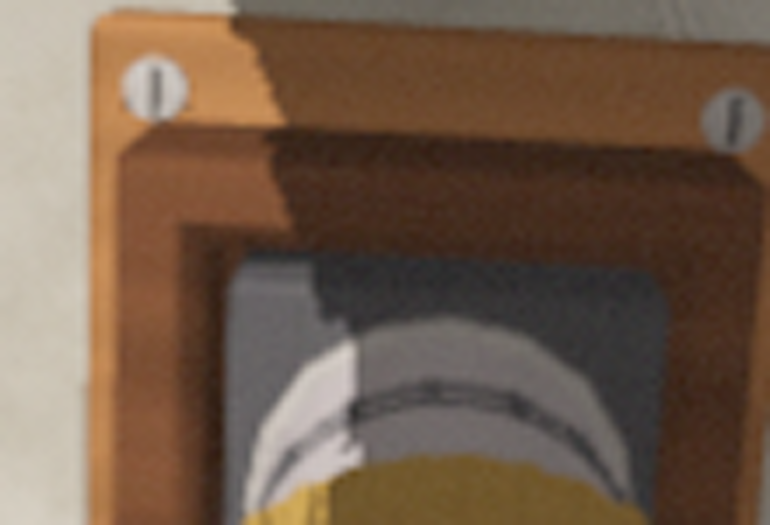

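```bash
python3 - <<'E'
from h import *
import pickle
def ang(W,p,q,z):
    f=lambda p:((p[0]+.5)/7-.5+200,(p[1]+.5)/7-.5+135)
    d=plane(W,*f(q),z)-plane(W,*f(p),z); return (np.degrees(np.arctan2(d[1],d[0]))%90).round(2),np.linalg.norm(d).round(1)
for k,foot,block,plate in [(16,((245,288),(668,290)),((150,165),(730,155)),((105,52),(770,43))),(17,((240,255),(660,275)),((150,127),(735,158)),((110,12),(770,43)))]:
    W=pickle.load(open('d%d.pkl'%k,'rb'))['wrist']
    print(k,'foot',ang(W,*foot,59),'block',ang(W,*block,52),'plate',ang(W,*plate,12))
E
```

```text
16 foot (np.float64(65.24), np.float64(43.2)) block (np.float64(66.5), np.float64(60.3)) plate (np.float64(66.27), np.float64(81.7))
17 foot (np.float64(66.88), np.float64(43.1)) block (np.float64(66.62), np.float64(61.3)) plate (np.float64(67.01), np.float64(81.5))
```

View pics/side17.png

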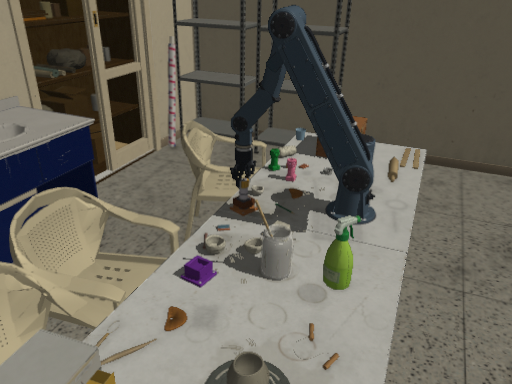

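View pics/scene17.png

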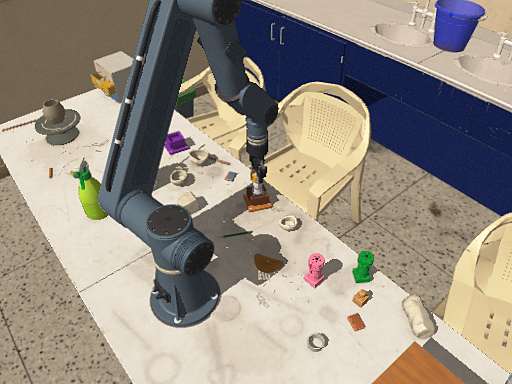

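```bash
python3 - <<'E'
from h import *
s=readout.read_state(); print(s['clock'],s['position'],s['ft_force'],s['ft_torque'],abs(s['qvel']).max())
print(job.sign_off())
E
```

```text
16.15 [439.60079714 179.29225857 113.32672458] [ 0.05595833 -3.0491357   7.63590651] [-0.43516243  0.07837144 -0.02437649] 0.0013801466975085321
the job is handed in; nothing more can be done
None
```

I stood the extruder in the stand's socket, screwed the cap clockwise to its hard stop, and backed it off about a quarter turn. I handed the job in at 16.2 s, still gripping the cap.

- **Seating:** the extruder touched bottom at TCP z 114.1 mm, the height I expected for fully home. The arm was still pressing it down lightly (about 10 N) at hand-in.
- **Stop:** the moment about the vertical jumped from about 0 to 0.4 N m after about 142° of turning, then to 0.8 N m when I pushed 2° further. The red line had put the start at about 138° (2.41 rad), and the few degrees of difference fit the foot's play in the socket.
- **Back-off:** my estimates of the final cap turn disagree slightly, running from 88.5° to 92.6° depending on how I allow for foot twist and torque wind-up. The cap height agrees with about 90°. The red line showed no visible slip in the gripper.
- **Bystanders:** I kept clear of the pot, stamp and tile. They look undisturbed in the last pictures, but I did not measure their positions.
- **Refused call:** the first move call was refused because a field was missing; nothing moved.

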